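# Turn over the wrist-rest saddle and hang it on its storage bar

## Task

The U-shaped wrist-rest saddle of the microscope was left upside down on the bench. Lay it on its side on the table and let go, then take it afresh and hang it right way up over the storage bar, square across the bar, near the middle, its crown resting flat on the bar with one leg down on either side; let go of it. Lower it gently, and leave the other things on the bench alone.

Things in the scene. Friction and masses are not known exactly. Their poses are not given: they have to be found in the camera images.
- saddle: the wrist-rest saddle, 0.22 kg: a rigid grey square U, 84 (own x, across the legs) x 50 (y) x 100 mm (z): a flat crown 22 mm thick with a dark rubber outer face, and two straight legs 14 mm thick, 78 mm long, at the two x ends, 56 mm gap between. Origin: centre of the crown's rubber face; own z points from the crown to the leg tips, so up at the start (it stands upside down on its pad)
- crown_inside (a point): middle of the crown's inner face between the legs, the face that rests on the bar: 22 mm from the saddle's origin along its z; axes as the saddle's
- rail: the storage bar, fixed: a level flat grey bar 40 mm deep (own x), 20 mm thick, along own y, its top 150 mm above the table, carried by two dark posts 30 x 16 mm at own y = +132 and -132 mm (248 mm clear between them) on a base plate 100 x 300 x 10 mm. Origin: centre of the base plate's underside
- bar_top (a point): middle of the bar's top face; y along the bar, z up
- rock_red: bystander: reddish stone, 85 x 60 x 45 mm; origin at the centre of its underside
- rock_grey: bystander: grey stone, 75 x 65 x 50 mm; origin at the centre of its underside
- mount: bystander: round steel specimen mount, 70 mm across, 18 mm high; origin at the centre of its underside
- slide_box: bystander: open dark wooden slide box with dividers, 90 x 130 x 35 mm (x, y, z); origin at the centre of its underside
- dish: bystander: shallow white dish, 90 mm across, 18 mm high; origin at the centre of its underside
- jar: bystander: amber glass jar, 56 mm across, 70 mm high; origin at the centre of its underside
- brush: bystander: small brush lying along its x axis, 160 mm long (origin near its middle)

How it is judged (in metres and radians):
On the way:
1. the saddle lies at rest on its side on the table, its legs level, let go of (angle between saddle's own z axis and vertical between 1.42 and 1.72 rad and height (world z) of saddle below 0.05 m and linear speed of saddle below 0.02 m/s and angular speed of saddle below 0.15 rad/s and contact force between the fingers and saddle below 0.05 N), for 0.2 s.
At the end, for the whole second after the job is handed in: the saddle hangs right way up (legs down, within 8 degrees) over the bar, inner face of the crown on the bar's top (within 5 mm in height, 14 mm across the bar, 60 mm of the bar's middle along it), its width along the bar within 11 degrees, at rest and let go of (angle between saddle's own z axis and vertical above 3 rad and x of crown_inside in the frame of bar_top between -0.014 and 0.014 m and y of crown_inside in the frame of bar_top between -0.06 and 0.06 m and z of crown_inside in the frame of bar_top between -0.005 and 0.005 m and angle between the y axis of saddle and the y axis of rail, either way round below 0.2 rad and linear speed of saddle below 0.02 m/s and angular speed of saddle below 0.15 rad/s and contact force between the fingers and saddle below 0.05 N); the robot touches nothing.
It fails at once if a bystander is moved by more than 25 mm (distance of any of rock_red, rock_grey, mount, slide_box, dish, jar, brush from where it was at the start of the episode above 0.025 m).
It fails at once if not lowered gently: the bar or its stand is pushed with more than 40 N (contact force between any of the arm, the fingers, saddle and rail above 40 N).
It also fails if it takes over 67 s, if anything falls off the work surface, if the arm or the gripper's body presses on something with over 40 N, if the wrist force passes 120 N, or if a joint passes its speed limit or range.

## Robot

A 7-joint arm with a two-finger parallel gripper is mounted at the origin on the work surface. World frame = base frame: x ahead of the robot, y to its left, z up, the work surface at z = 0. Lengths are in mm, angles in rad, forces in N, time in s.
With the tool pointing down it reaches from about 400 to 875 mm from the base axis. Payload 19.3 kg.
Tool frame: the origin (TCP) lies at the very end of the fingers, on their centre line; the grasp point (between the pads) lies 19 mm behind it (grip_point_offset is the z of the grasp point in the tool frame, in mm); z points along the fingers, y is the line along which they close (so a half turn about z gives the same grasp; the last joint's range is limited). The gripper opens to 85 mm and grips with 20 to 120 N. Pads are 22 mm wide; open, the fingers measure 114 mm over their backs; the gripper's body (76 mm by 85 mm) begins 54 mm behind the grasp point. The pads swing forward as they close: fully open they stand 13 mm farther back than shut.
Start: joints at [-1.306, 0.521, -0.036, 1.599, 0.021, 1.021, -0.113], TCP at [205.381, 590.282, 231.291] pointing down, gripper open.
Joint ranges: [-2.91, 2.91], [-0.3, 2.13], [-1.5, 1.42], [0.17, 2.43], [-1.26, 4.41], [0.16, 1.93], [-2.52, 2.52]. Speed limits (rad/s): [1.89, 1.89, 2.39, 2.39, 3.01, 3.01, 3.01].

## Interface

Orientations are given as a 3x3 rotation matrix whose columns are the frame's x, y, z axes.
In Python, from workcell import movep, movel, goto_joints, open_gripper, clamp, wait, inverse_kinematics, read_state, camera, PlanningError, finish_job, grip_point_offset gives the robot as it stands. Calls block until the motion is done:
- movep(position, orientation): joint-space move of the TCP to a pose.
- movel(position, frame=None, max_speed=150, guard=None): straight line of the TCP; frame=None keeps the orientation; max_speed is the mean speed in mm/s. With guard (N) it stops when the force on the tool has changed by that much, and returns True; else False.
- goto_joints(angles): joint-space move.
- open_gripper() and clamp(): open the fingers fully, or close them until they stop; the grip force is fixed at half the most.
- wait(seconds).
- inverse_kinematics(position, orientation): joint angles nearest the present ones, or None.
- read_state(): the state.
- camera(name): name is "side" or "top" or "wrist"; returns a dict with "image" (384x512x3 uint8, blue, green, red), "range_z" (384x512 float32, mm along the optical axis (not along the pixel's ray), 0 where there is no reading), "fx", "fy", "cx", "cy" (pixels), "cam_to_world" (4x4, takes a point from camera to world coordinates). Camera axes: x right, y up, looking along -z (the intrinsics and any distortion apply to the point x, -y, -z); pixel columns grow to the right and rows downward; lengths in mm; the calibration is good to about 2 mm. The wrist camera is an equidistant fisheye: a pixel r from the principal point sees the ray r / f radians off the axis. A picture is of the moment at which its call begins.
A pose or a line that the arm cannot do raises PlanningError and nothing moves.
- finish_job(): hands the job in; it is judged then, once.
The state is a dict: "time": time; "qpos": joint angles; "qvel": joint speeds; "joint_efforts": joint torques, N m; "eef_pos": TCP position; "tool_rot": TCP orientation; "ft_force": force on the tool from outside, world axes, zero at the start; "torque": the same for the moment, N m; "finger_gap": finger opening in mm; "gripper_force": force on a finger pad.
Only numpy, scipy, OpenCV 4.12 (cv2) and the standard library are available. Lean on these libraries where they do the work, as an engineer would, in place of code of your own. Each camera call takes 0.05 s, during which the arm holds its last target. There are 200 camera calls.

## Working session

There is one attempt and no reset: what is moved stays moved. The work goes in short steps, each a Python script; the robot and the scene stay as the last script left them, time stands still between calls to the robot, and variables do not carry over. Pictures are saved under pics/ and viewed, at most 10 in all, crops included, and the job is handed in when it is done.

```bash
ls; mkdir -p pics
cat > h.py <<'E'
import numpy as np, cv2
from workcell import *
def pts(c):
    d=c["range_z"]; v,u=np.mgrid[:d.shape[0],:d.shape[1]]
    x=(u-c["cx"])/c["fx"]*d; y=(v-c["cy"])/c["fy"]*d
    P=np.stack([x,-y,-d,np.ones_like(d)],-1)@np.array(c["cam_to_world"]).T
    P=P[...,:3]; P[d<=0]=np.nan
    return P
E
python3 - <<'E'
from h import *
for n in("top","side"):
    c=camera(n); cv2.imwrite(f"pics/{n}0.png",c["image"]); np.savez(f"{n}0.npz",**c)
    print(n,c["fx"],np.round(c["cam_to_world"],3).tolist(),(c["range_z"]>0).mean())
s=read_state(); print(s["time"],s["tool_rot"],s["finger_gap"],grip_point_offset)
E
```

```text
pics
top 440.88691993971275 [[-0.011, 0.98, -0.199, 314.176], [-1.0, -0.008, 0.013, -5.057], [0.011, 0.199, 0.98, 1430.032], [0.0, 0.0, 0.0, 1.0]] 0.9960072835286459
side 409.8685373196663 [[0.884, 0.35, -0.309, 208.897], [-0.467, 0.675, -0.571, -674.829], [0.009, 0.649, 0.761, 991.361], [0.0, 0.0, 0.0, 1.0]] 0.9959360758463541
0.1 [[-9.44489625e-01  3.28541165e-01 -2.24561613e-04]
 [ 3.28541231e-01  9.44489202e-01 -8.98425414e-04]
 [-8.30737138e-05 -9.22331231e-04 -9.99999571e-01]] 85.46049045906443 -18.700000000000003
```

View pics/top0.png

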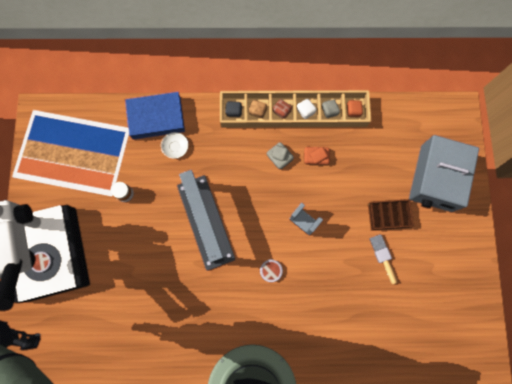

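View pics/side0.png

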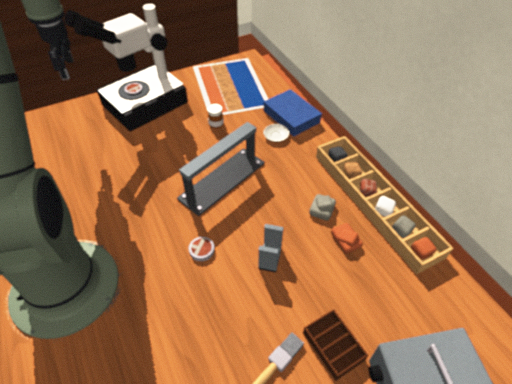

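The top view shows the saddle near (306,220), legs up. The bar runs from (188,180) to (218,262), the jar is at (122,190), the dish at (175,146), the mount at (271,271), the rocks at (280,155) and (316,155), the box at (390,215), and the brush at (383,258). Next I'll measure the saddle and bar from the depth data.

Run:
```python
from h import *
def rect(n,P,z0,z1,xy,r):
    m=(P[...,2]>z0)&(P[...,2]<z1)&(np.hypot(P[...,0]-xy[0],P[...,1]-xy[1])<r)
    Q=P[m]; (c,s,a)=cv2.minAreaRect(Q[:,:2].astype(np.float32))
    print(n,len(Q),"rect",np.round(c,1),np.round(s,1),round(a,1),"z med",np.round(np.median(Q[:,2]),1),"mean",Q[:,:2].mean(0).round(1)); return Q
for n in("top","side"):
    c=dict(np.load(n+"0.npz")); P=pts(c)
    if n=="top":
        for k,(u,v) in dict(sad=(306,220),rail=(206,220),mount=(271,271),rr=(316,156),rg=(280,155),box=(390,215),jar=(122,190),dish=(175,146)).items(): print(k,P[v,u].round())
        s0=P[220,306,:2]; r0=P[220,206,:2]
        print("depth sad zs",P[204:238:3,288:326:3,2].round().astype(int))
    print(n)
    Q=rect("legs",P,88,112,s0,75)
    e=np.linalg.svd(Q[:,:2]-Q[:,:2].mean(0),full_matrices=False)[2][0]
    t=(Q[:,:2]-Q[:,:2].mean(0))@e; print(e,np.sort(t).round())
    rect("crown",P,14,30,s0,75)
    rect("all",P,14,112,s0,75)
    Q=rect("bar",P,142,158,r0,220)
    e=np.linalg.svd(Q[:,:2]-Q[:,:2].mean(0),full_matrices=False)[2][0]; print("bar dir",e)
```

```text
sad [ 520. -178.   24.]
rail [505. 131. 148.]
mount [360. -63.  14.]
rr [ 730. -216.   39.]
rg [733. -97.  42.]
box [ 533. -449.   28.]
jar [615. 405.  68.]
dish [777. 252.  11.]
depth sad zs [[  0  -1  -2   2 101  99  -2   2   3   0   1   2  -6]
 [ -2  -5  -5 103 101  73  -3  -1  -6  -2  -2  -3   0]
 [ -3  -1   3  96  97  -6   8  -2   3  -4   2   4   2]
 [ -2  -1 103  99  20  28  19  -4  -1   0  -3  -1   1]
 [  3  79 104  19  17  23  23  27   4  -3   2   2   5]
 [ -3  35  12  20  27  21  21  23  19  -4  96  96   2]
 [  1   0  25  22  28  22  20  21  17  98 101  -4  -3]
 [ -4  -4   1  19  21  22  19  21  99 101   1   4  -2]
 [ -1   1  -3  -2  17  19  19  36 102  97 -10  -3  -2]
 [  5   2  -3  -4   1   4  19  78  96   7  -2  -1   2]
 [  0  -3  -7   3  -4  -4   7  34   2   1   4  -2   3]
 [ -2   4  -6  -3  -1  -3  -1   5  -4   5  -2   2   0]]
top
legs 153 rect [ 518.1 -170.3] [83.7 49.9] 49.2 z med 99.5 mean [ 517.8 -170.1]
[-0.63947625 -0.76881085] [-42. -42. -42. -41. -41. -41. -41. -41. -40. -40. -40. -40. -40. -40.
 -39. -39. -39. -39. -38. -38. -38. -38. -38. -38. -38. -37. -37. -
[... 1867 characters left out ...]
32.
  32.  32.  33.  33.  33.  33.  33.  33.  33.  33.  34.  34.  34.  34.
  34.  34.  35.  35.  35.  35.  35.  35.  35.  35.  35.  36.  36.  36.
  36.  36.  37.  37.  37.  37.  37.  37.  37.  37.  37.  37.  37.  37.
  37.  37.  37.  37.  37.  37.  38.  38.  38.  38.  38.  38.  38.  38.
  38.  38.  38.  38.  38.  38.  38.  38.  38.  38.  38.  38.  38.  39.
  39.  39.  39.  39.  39.  39.  39.  39.  39.  39.  39.  40.  40.  40.]
crown 157 rect [ 512.2 -178.8] [77.  49.9] 49.6 z med 21.5 mean [ 518.4 -176.4]
all 852 rect [ 516.1 -174.2] [88.9 50.1] 49.8 z med 66.2 mean [ 514.9 -177.4]
bar 1020 rect [519.2 145.3] [282.8  43.3] 20.1 z med 148.8 mean [510.5 140.6]
bar dir [-0.93961036 -0.34224607]
```

The saddle is at about (518,-171), with its x axis at 50°. The bar centre is (520,148), at 20°. My plan has two turns of 90° about the saddle's own y, with the jaws across the 50 mm width and the tool tilted:

1. Grip a leg, then lay the saddle on its other leg.
2. Grip the crown end, then turn the saddle over and lower it onto the bar.

First I'll check reachability.

```bash
cat >> h.py <<'E'
UP=np.array([0,0,1.]); 
def hd(deg): a=np.radians(deg); return np.array([np.cos(a),np.sin(a),0])
def fr(x,z): return np.stack([x,np.cross(z,x),z],1)
def stand(deg): return fr(hd(deg),UP)          # z up, x along deg
def lying(deg): return fr(-UP,hd(deg))         # z along deg
def hang(deg): return fr(-hd(deg),-UP)
def tool(R,p,g,ds,s):
    """tool pose for saddle pose R,p; grasp point g=(x,z) and approach ds in saddle axes"""
    ds=np.array(ds,float); d=R@ds; y=s*R[:,1]
    return np.asarray(p)+R@np.array([g[0],0,g[1]])-d*grip_point_offset, np.stack([np.cross(y,d),y,d],1)
def d1(b): b=np.radians(b); return (np.sin(b),0,-np.cos(b))
def d2(c): c=np.radians(c); return (np.cos(c),0,np.sin(c))
G1=(-35,60); G2=(-38,8)
PS=np.array([518,-171,0.]); PB=np.array([520,148,150.]); BA=20.
E
python3 - <<'E'
from h import *
def ok(R,p,g,d,s,lift):
    P,O=tool(R,p,g,d,s)
    return [inverse_kinematics(P+UP*l,O) is not None for l in (0,lift)]+[inverse_kinematics(P-O[:,2]*80,O) is not None]
f=lambda r:"".join("01"[int(v)] for v in r)
for s in(1,-1):
    for k in(50.2,230.2):
        print("S0",s,k,[(b,f(ok(stand(k),PS,G1,d1(b),s,200))) for b in(10,30,45,60)])
    for k in(110,290):
        print("hang",s,k,[(c,f(ok(hang(k),PB+UP*22,G2,d2(c),s,150))) for c in(15,30,45,60)])
    for k in range(0,360,45):
        p=np.array([520,-130,42])-hd(k)*50
        print("lie",s,k,[(b,f(ok(lying(k),p,G1,d1(b),s,200))) for b in(10,30,45,60)],[(c,f(ok(lying(k),p,G2,d2(c),s,200))) for c in(15,30,45,60)])
E
```

```text
S0 1 50.2 [(10, '111'), (30, '111'), (45, '111'), (60, '111')]
S0 1 230.2 [(10, '111'), (30, '111'), (45, '111'), (60, '111')]
hang 1 110 [(15, '111'), (30, '111'), (45, '111'), (60, '111')]
hang 1 290 [(15, '111'), (30, '111'), (45, '111'), (60, '111')]
lie 1 0 [(10, '000'), (30, '100'), (45, '111'), (60, '111')] [(15, '111'), (30, '110'), (45, '000'), (60, '000')]
lie 1 45 [(10, '111'), (30, '111'), (45, '111'), (60, '111')] [(15, '111'), (30, '111'), (45, '111'), (60, '111')]
lie 1 90 [(10, '111'), (30, '111'), (45, '111'), (60, '111')] [(15, '111'), (30, '111'), (45, '111'), (60, '111')]
lie 1 135 [(10, '100'), (30, '010'), (45, '110'), (60, '111')] [(15, '111'), (30, '111'), (45, '111'), (60, '100')]
lie 1 180 [(10, '000'), (30, '000'), (45, '010'), (60, '111')] [(15, '111'), (30, '111'), (45, '101'), (60, '000')]
lie 1 225 [(10, '111'), (30, '111'), (45, '111'), (60, '111')] [(15, '111'), (30, '111'), (45, '111'), (60, '111')]
lie 1 270 [(10, '111'), (30, '111'), (45, '111'), (60, '111')] [(15, '111'), (30, '111'), (45, '111'), (60, '111')]
lie 1 315 [(10, '000'), (30, '100'), 
[... 569 characters left out ...]
lie -1 90 [(10, '111'), (30, '111'), (45, '111'), (60, '111')] [(15, '111'), (30, '111'), (45, '111'), (60, '111')]
lie -1 135 [(10, '100'), (30, '010'), (45, '110'), (60, '111')] [(15, '111'), (30, '111'), (45, '111'), (60, '100')]
lie -1 180 [(10, '000'), (30, '000'), (45, '010'), (60, '111')] [(15, '111'), (30, '111'), (45, '111'), (60, '000')]
lie -1 225 [(10, '111'), (30, '111'), (45, '111'), (60, '111')] [(15, '111'), (30, '111'), (45, '111'), (60, '111')]
lie -1 270 [(10, '111'), (30, '111'), (45, '111'), (60, '111')] [(15, '111'), (30, '111'), (45, '111'), (60, '111')]
lie -1 315 [(10, '000'), (30, '100'), (45, '111'), (60, '111')] [(15, '111'), (30, '111'), (45, '010'), (60, '000')]
```

Run:
```python
from h import *
for k,kl,kh in((50.2,50.2,110),(50.2,75,110),(230.2,230.2,290),(230.2,260,290)):
  for s in(1,-1):
    pl=PS+UP*42-hd(kl)*50
    seq=[(stand(k),PS,G1,d1(45)),(stand(k),PS+UP*150,G1,d1(45)),(lying(kl),pl+UP*150,G1,d1(45)),(lying(kl),pl,G1,d1(45)),(lying(kl),pl+UP*30,G2,d2(40)),(lying(kl),pl+UP*200,G2,d2(40)),(hang(kh),PB+UP*150,G2,d2(40)),(hang(kh),PB+UP*22,G2,d2(40))]
    print(k,kl,kh,s)
    for a in seq:
        q=inverse_kinematics(*tool(*a,s)); print(None if q is None else np.round(q,2).tolist())
```

```text
50.2 50.2 110 1
[0.86, 0.82, -0.24, 2.02, -1.16, 0.67, -2.08]
[0.4, 0.57, 0.38, 2.02, -1.2, 1.11, -2.22]
[-0.09, 0.71, -0.01, 1.58, 0.53, 1.49, 2.13]
[-0.09, 0.92, -0.0, 1.61, 0.55, 1.27, 2.0]
[0.53, 0.7, 0.17, 2.05, -1.23, 0.87, -2.12]
[-0.04, 0.62, 1.02, 1.98, -1.22, 1.41, -2.28]
[-0.57, 0.57, -0.42, 1.75, 0.87, 1.57, 2.16]
[-0.62, 0.75, -0.35, 1.81, 0.93, 1.4, 1.98]
50.2 50.2 110 -1
[1.29, 0.99, -0.85, 2.0, -0.28, 0.39, 0.29]
[0.4, 0.57, 0.38, 2.02, -1.2, 1.11, 0.92]
[-0.58, 0.9, 0.85, 1.61, 0.04, 1.29, -0.53]
[-0.52, 1.08, 0.71, 1.64, -0.02, 1.09, -0.63]
[0.86, 0.69, -0.28, 2.03, -0.97, 0.65, 0.81]
[-0.09, 0.69, 1.12, 1.98, -1.26, 1.5, 0.9]
[-1.27, 0.63, 0.61, 1.79, 0.49, 1.21, -0.62]
[-1.24, 0.83, 0.56, 1.85, 0.46, 0.99, -0.74]
50.2 75 110 1
[0.86, 0.82, -0.24, 2.02, -1.16, 0.67, -2.08]
[0.4, 0.57, 0.38, 2.02, -1.2, 1.11, -2.22]
[-0.13, 0.59, -0.08, 1.82, 0.77, 1.27, 2.23]
[-0.17, 0.84, -0.03, 1.85, 0.85, 1.06, 2.03]
[0.13, 0.98, 0.8, 1.8, -1.22, 1.47, -1.85]
[-0.05, 0.92, 1.23, 1.72, -1.2, 1.85, -1.96]
[-0.57, 0.57, -0.42, 1.75, 0.87, 1.57, 2.16]
[-0.62, 0.75, -0.35, 1.81, 0.93
[... 1173 characters left out ...]
.04, 1.12, -0.65]
[-0.59, 0.94, 0.84, 1.57, 0.01, 1.31, -0.55]
[0.19, 0.75, 0.64, 1.73, -1.02, 1.53, 1.09]
[0.58, 0.88, 0.02, 1.74, -0.83, 1.1, 1.04]
[-0.65, 0.86, 0.63, 1.92, 0.29, 0.73, -0.56]
[-0.71, 0.58, 0.71, 1.83, 0.36, 1.05, -0.44]
[-0.08, 0.61, 0.25, 1.68, -0.88, 1.49, 0.87]
[0.1, 0.77, -0.02, 1.73, -0.81, 1.23, 0.95]
230.2 260 290 -1
[-0.11, 0.96, -0.02, 1.56, 0.54, 1.29, 1.99]
[-0.1, 0.75, -0.03, 1.54, 0.52, 1.5, 2.1]
[0.01, 0.93, 1.01, 1.74, -1.19, 1.77, -1.9]
[0.22, 0.99, 0.59, 1.76, -1.17, 1.41, -1.84]
[-0.18, 0.73, -0.07, 1.89, 0.82, 1.02, 2.11]
[-0.15, 0.48, -0.09, 1.8, 0.71, 1.28, 2.37]
[-0.51, 0.85, 1.01, 1.7, -1.17, 1.87, -1.98]
[-0.41, 0.97, 0.8, 1.76, -1.21, 1.67, -1.85]
```

```bash
cat > s1.py <<'E'
from h import *
S=stand(230.2); L=lying(260); pl=PS+UP*42-hd(260)*50
P,O=tool(S,PS,G1,d1(45),1)
s=read_state(); movel(np.array(s["eef_pos"])+UP*120)
movep(P-O[:,2]*90+UP*150,O)
print("up",read_state()["time"])
movel(P-O[:,2]*90); movel(P,guard=15)
s=read_state(); print("at",s["eef_pos"]-P,s["time"])
clamp(); s=read_state(); print("gap",s["finger_gap"],s["gripper_force"])
movel(P+UP*150,max_speed=100)
s=read_state(); print(s["finger_gap"],s["ft_force"],s["time"])
c=camera("side"); cv2.imwrite("pics/side1.png",cv2.resize(c["image"][150:350,150:400],(750,600)))
E
python3 s1.py
```

```text
up 3.825
at [0.86378643 0.43960541 0.57039464] 5.725
gap 48.888799999432756 61.51464343070984
49.07118982166442 [-0.21295301  1.0286432  -2.8149008 ] 7.8
```

View pics/side1.png

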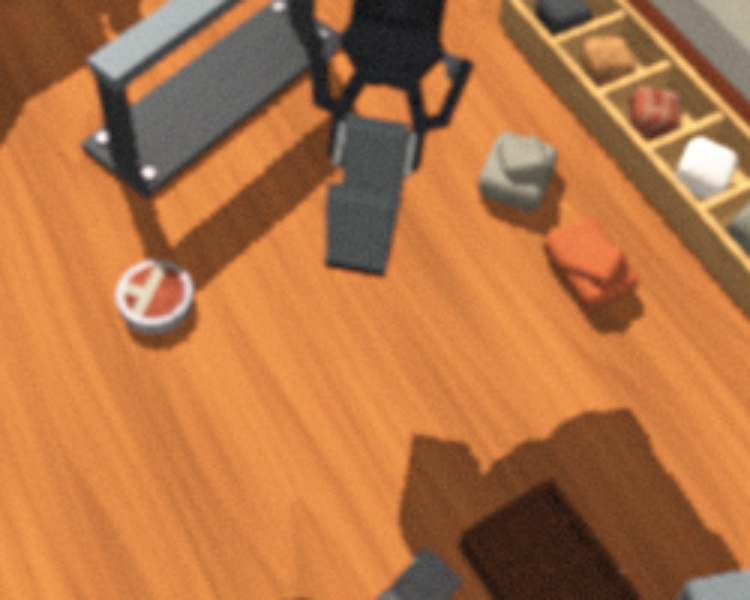

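The crop shows the saddle lifted, hanging at about (370,200), with the pads on both sides of the far leg. Now I'll turn it and lay it down.

```bash
cat > s2.py <<'E'
from h import *
L=lying(260); pl=PS+UP*42-hd(260)*50
P,O=tool(L,pl,G1,d1(45),1)
movep(P+UP*150,O); movel(P+UP*12); wait(.3)
hit=movel(P-UP*8,max_speed=15,guard=4); s=read_state(); print("down",hit,s["eef_pos"]-P,s["finger_gap"],s["time"])
open_gripper(); wait(.3)
movel(np.array(read_state()["eef_pos"])-O[:,2]*90); movel(np.array(read_state()["eef_pos"])+UP*120-hd(80)*60)
wait(.2)
print(read_state()["time"])
c=camera("top"); np.savez("top1.npz",**c)
cv2.imwrite("pics/top1.png",cv2.resize(c["image"][130:290,160:420],(780,480)))
Q=pts(c); 
for z0,z1 in((75,95),(65,95),(35,95)):
    m=(Q[...,2]>z0)&(Q[...,2]<z1)&(np.hypot(Q[...,0]-518,Q[...,1]+171)<85)
    q=Q[m]; r=cv2.minAreaRect(q[:,:2].astype(np.float32)); print(len(q),np.round(np.array(r[0]),1),np.round(r[1],1),r[2],np.median(q[:,2]))
E
python3 s2.py
```

```text
down True [ 0.01517568 -0.10785821  2.14973613] 49.15731738016282 11.425
14.175
526 [ 518.2 -169.1] [100.4  50.4] 79.5016860961914 83.51617373728845
537 [ 518.2 -169. ] [100.5  50.4] 79.52348327636719 83.42434282911381
553 [ 518.1 -168.9] [100.6  50.7] 79.5016860961914 83.20911163628352
```

View pics/top1.png

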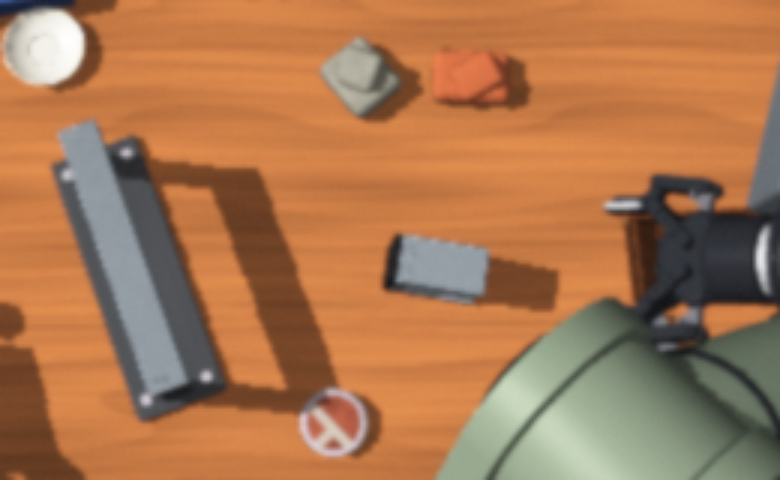

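The saddle lies on its leg at (440,270) in the crop, with the rubber face at left, centred at (518,-169) and pointing 259.5°. Nothing else has moved. Now I'll take it by the crown end, turn it over, and stop above the bar to check.

```bash
cat > s3.py <<'E'
from h import *
G=(-36.5,9.5); D=d2(30); A=259.5
pl=np.array([518.2,-169.8,42])-hd(A)*50
P,O=tool(lying(A),pl,G,D,1)
B=np.array([520,147.7,172.]); PH,OH=tool(hang(290),B,G,D,1)
movel(np.array(read_state()["eef_pos"])+UP*60)
movep(P-O[:,2]*90+UP*100,O); movel(P-O[:,2]*90); movel(P,guard=15)
s=read_state(); print("at",s["eef_pos"]-P,s["time"])
clamp(); s=read_state(); print("gap",s["finger_gap"],s["gripper_force"])
movel(P+UP*200,max_speed=120)
movep(PH+UP*170,OH); movel(PH+UP*95); wait(.3)
s=read_state(); print(s["finger_gap"],s["ft_force"],s["time"],s["eef_pos"]-PH)
out=[]
for n in("top","side"):
    c=camera(n); np.savez(n+"2.npz",**c); v,u=((150,150) if n=="top" else (90,140))
    out.append(cv2.resize(c["image"][v:v+150,u:u+130],(390,450)))
    Q=pts(c); m=(Q[...,2]>257)&(Q[...,2]<277)&(np.abs(Q[...,0]-520)<70)&(np.abs(Q[...,1]-148)<70); q=Q[m]
    r=cv2.minAreaRect(q[:,:2].astype(np.float32)); print(n,len(q),np.round(r[0],1),np.round(r[1],1),r[2])
cv2.imwrite("pics/two2.png",np.hstack(out))
E
python3 s3.py
```

```text
at [0.56336765 0.30382189 0.68749774] 18.1667
gap 48.98214411890085 60.51592638686998
48.4071763189747 [-0.04770219  0.53739598 -3.16510543] 22.4917 [ 1.24664640e-01 -2.88878637e-02  9.55969938e+01]
top 403 [543.8 141.7] [ 85.9 107.1] 3.340986490249634
side 435 [516.8 135.4] [ 67.9 102.7] 21.257505416870117
```

View pics/two2.png

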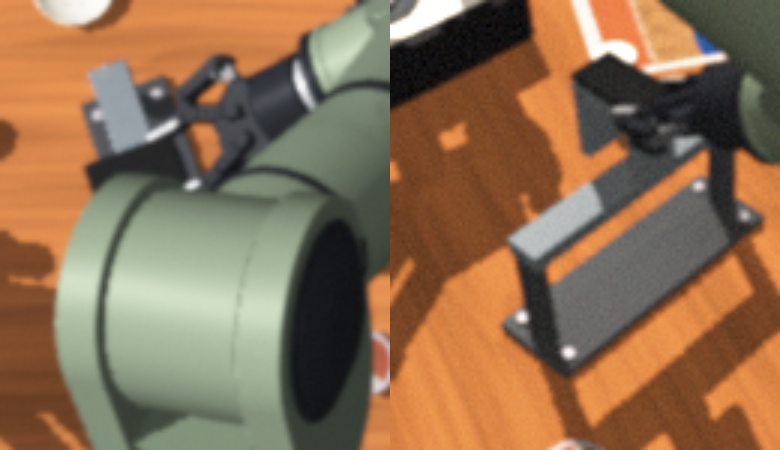

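The saddle is above the bar with its rubber face up: near (140,165) in the left crop and (610,85) in the right one. I'll check its tilt and the arm link's clearance over the rail from depth.

Run:
```python
from h import *
B=np.array([520,147.7,172+95.6]); h=hd(290); a=hd(20)
for n in("top","side"):
    c=dict(np.load(n+"2.npz")); Q=pts(c); r=Q-B; X=r@h; Y=r@a
    dark=c["image"].max(-1)<75
    m=dark&(X>-50)&(X<-2)&(abs(Y)<32)&(abs(r[...,2])<20); q=Q[m]
    A=np.c_[X[m],Y[m],np.ones(m.sum())]; k=np.linalg.lstsq(A,r[m][:,2],rcond=None)[0]
    print(n,m.sum(),"slopes deg",np.degrees(k[:2]).round(1),"z0",k[2].round(1),"X",np.percentile(X[m],[0,2,5,95]).round(1),"Y",np.percentile(Y[m],[0,2,50,98,100]).round(1))
    e=cv2.minAreaRect(np.c_[X[m],Y[m]].astype(np.float32)); print(np.round(e[0],1),np.round(e[1],1),e[2])
    g=(abs(X)<60)&(abs(Y)<160)&(r[...,2]>40); print("arm over rail: top z min",np.nanmin(Q[g][:,2]) if g.any() else None, "Y",np.nanmin(Y[g]) if g.any() else None)
```

```text
top 101 slopes deg [0.7 0.9] z0 -2.2 X [-39.8 -38.8 -38.2  -4.2] Y [ 2.1  4.  14.3 23.6 25.1]
[-21.   14.1] [37.2 21.9] 3.7537097930908203
arm over rail: top z min 673.2938045342588 Y -159.93094441261513
side 155 slopes deg [-1.1  7. ] z0 -4.1 X [-39.  -36.7 -34.8  -4.1] Y [-28.4 -26.9 -10.8  15.2  18.6]
[-20.1  -4.6] [47.4 36.3] 87.69198608398438
arm over rail: top z min None Y None
```

The crown is level to about 1°, its offset is about 2 mm, and the arm is well clear. Lowering now.

```bash
cat > s4.py <<'E'
from h import *
G=(-36.5,9.5); D=d2(30)
B=np.array([520,147.7,172.])-hd(290)*1.; PH,OH=tool(hang(290),B,G,D,1)
print(movel(PH+UP*14,max_speed=60,guard=12)); wait(.3)
hit=movel(PH-UP*6,max_speed=12,guard=4); s=read_state(); print(hit,s["eef_pos"]-PH,s["ft_force"],s["time"])
open_gripper(); wait(.3)
movel(np.array(read_state()["eef_pos"])-OH[:,2]*110); movel(np.array(read_state()["eef_pos"])+UP*100-hd(110)*40); wait(.3)
print(read_state()["time"])
out=[]
Bt=np.array([520,147.7,172]); h=hd(290); a=hd(20)
for n in("top","side"):
    c=camera(n); v,u=((150,150) if n=="top" else (90,140))
    out.append(cv2.resize(c["image"][v:v+150,u:u+130],(390,450)))
    Q=pts(c); r=Q-Bt; X=r@h; Y=r@a
    m=(abs(X)<60)&(abs(Y)<60)&(abs(r[...,2])<10); z=r[m][:,2]
    k=np.linalg.lstsq(np.c_[X[m],Y[m],np.ones(m.sum())],z,rcond=None)[0]
    e=cv2.minAreaRect(np.c_[X[m],Y[m]].astype(np.float32)); print(n,m.sum(),np.round(e[0],1),np.round(e[1],1),e[2],"slopes",np.degrees(k[:2]).round(1),"z",k[2].round(1))
cv2.imwrite("pics/two3.png",np.hstack(out))
E
python3 s4.py
```

```text
False
True [-0.00832945 -0.00604264  2.15771865] [ 1.24456154 -1.57912664  5.64477281] 25.4
28.2083
top 504 [-2.4  1.4] [50.9 83.5] 89.66047668457031 slopes [0.3 0.6] z -0.4
side 391 [ 0.1 -2.6] [84.2 50.2] 0.24993768334388733 slopes [-0.9  2.4] z -1.3
```

View pics/two3.png

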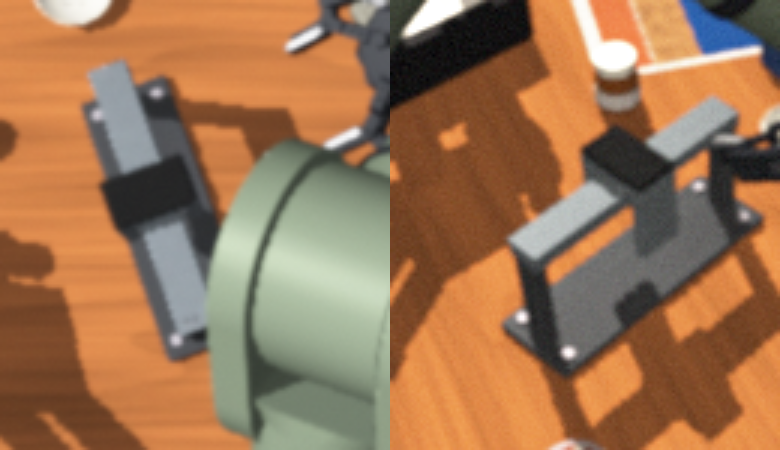

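The saddle sits flat and square over the middle of the bar, near (150,192) in the left crop and (627,158) in the right. The gripper is clear of it, so I'm handing in.

```bash
python3 -c "
from workcell import *
print(finish_job())"
```

```text
the job is handed in; nothing more can be done
None
```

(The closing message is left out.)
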